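Centre the standing filter on the turntable

ROBOT

A 6-joint arm with a two-finger parallel gripper is mounted at the origin on the work surface. World frame = base frame: x ahead of the robot, y to its left, z up, the work surface at z = 0. Lengths are in mm, angles in rad, forces in N, time in s.
With the tool pointing down it reaches from about 275 to 1000 mm from the base axis. Payload 8.4 kg.
Tool frame: the origin (TCP) lies at the very end of the fingers, on their centre line; the grasp point (between the pads) lies 19 mm behind it; z points along the fingers, x is the direction in which the jaws open and shut, and the axes are right-handed (so a half turn about z gives the same grasp; the last joint's range is limited). The gripper opens to 85 mm and grips with 20 to 120 N. Pads are 22 mm wide; open, the fingers measure 114 mm over their backs; the gripper's body (76 mm by 85 mm) begins 54 mm behind the grasp point. The pads swing forward as they close: fully open they stand 13 mm farther back than shut.
Start: joints at [1.255, 0.353, 1.633, -0, 1.155, -0.002], TCP at [192.921, 594.483, 231.281] pointing down, gripper open.
Joint ranges: [-2.63, 2.63], [-0.92, 2.1], [0.06, 2.66], [-1.3, 4.44], [0, 2.69], [-3.02, 3.02]. Speed limits (rad/s): [2.22, 2.22, 2.79, 3.14, 3.14, 3.14].

INTERFACE

Orientations are given as [roll, pitch, yaw] about the fixed x, y, z axes, in that order (R = Rz(yaw) Ry(pitch) Rx(roll)).
In Python, from rig import r gives the robot as it stands.
- The arm moves only by the tool arm_command, never from a script. Its argument "targets" is a list of rows, each a list of 6 numbers: the shift along the tool's x, y, z in m, then the turn, a rotation vector about the tool's x, y, z in rad. A call has 1 to 20 rows; each row shifts and turns the commanded pose from where the row before left it, along the tool's axes as they then stand; what a row does not reach is not made up. A row lasts 1/12 s, in which the tool goes at most 41.7 mm and 7.16 degrees, less where a joint would pass 70% of its speed; a pose out of reach is approached as far as the arm can. A call is refused whole if a number of a shift passes 0.0417 or a number of a turn 0.125, either way. A call with a gripper value outside its range is refused whole. "fingers" is the finger opening in m, from 0 to 0.0854, set as the call begins (left out, the last holds). The fingers move at their own pace and stop on an object; "squeeze" is the grip in N (left out, the last holds). Time passes only in rows, so rows that do not move let the fingers close. It gives the time, the measured TCP pose, the force and the opening at its end, in the units of the state.
- r.sense(): the state, without advancing time (a new reading comes with each control period).
- r.grab_frame(name): name is "side" or "top" or "wrist"; returns a dict with "image" (400x640x3 uint8, blue, green, red), "fx", "fy", "cx", "cy" (pixels), "xyz" and "orientation" of the camera in the world. Camera axes: x right, y down, z forward; pixel columns grow to the right and rows downward; lengths in mm; the calibration is good to about 2 mm. A picture is of the moment at which its call begins. There is no depth.
- r.sign_off(): hands the job in, once; it reports no verdict.
The state is a dict: "clock": time; "qpos": joint angles; "qvel": joint speeds; "joint_efforts": joint torques, N m; "eef_pos": TCP position; "tcp_rot": TCP orientation; "contact_force": force on the tool from outside, world axes, zero at the start; "wrist_torque": the same for the moment, N m; "opening": opening from 0.0 (shut) to 1.0 (fully open).
Only numpy, scipy, OpenCV 4.12 (cv2) and the standard library are available. Lean on these libraries where they do the work, as an engineer would, in place of code of your own. Each camera call takes 0.05 s, during which the arm holds its last target.

TASK

The tall pleated filter stands off to one side on the turntable; centre it so that it will spin true for combing out. With the fingertips, gently push it low on its body, so that it slides upright across the platter without tipping or being lifted, until its foot stands wholly inside the smallest ring engraved around the platter's middle. Leave the rubber seal on the platter and everything else on the bench alone, and finish with the hand clear.

Things in the scene. Friction and masses are not known exactly. Their poses are not given: they have to be found in the camera images.
- filter: tall vacuum-cleaner filter standing on the platter: pleated paper body 54 mm in diameter, from 12 to 153 mm above its foot, between grey end caps 60 mm in diameter, 12 mm thick; 165 mm high plus an 8 mm tab on top. About 0.2 kg, balance point at mid height, friction 0.5 to 0.7: pushed at or below 35 mm above its foot it slides, higher up it tips. Origin: centre of the underside, z up its axis
- platter_centre (a point): turntable axis at the platter's top surface, 30 mm above the bench: the place for the filter's foot. Flat round plywood platter, 260 mm in diameter, 14 mm thick, on a foot fixed to the bench; its top bears three engraved concentric rings, 227, 151 and 78 mm in inner diameter, and a dark dot in the middle; centre in the smallest ring (78 mm)
- platter (a joint): turn of the platter about its vertical axis, rad, positive counter-clockwise from above. Only a light bearing drag (0.03 N m) holds it: a push aimed past the axis can turn the platter along with the filter, a push straight at the axis slides the filter over it. It may turn during the work
- seal: black rubber sealing ring lying on the far half of the platter, 40 mm outside diameter, 28 mm hole, 6 mm thick; stays there. Origin: centre of its underside
- squat_filter: bystander: short wide pleated filter standing on the bench, 90 mm in diameter, 45 mm high. Origin: centre of the underside
- comb: bystander: blue plastic comb tool lying flat, 160 mm long, 8 mm thick. Origin: on its handle's middle line, 34 mm from the middle of the teeth, underside
- seam_ripper: bystander: slim steel seam ripper lying flat, 135 mm long, 10 mm thick. Origin: near the middle of its length, underside
- cyclone_cup: bystander: open green see-through cyclone dust cup standing upright, 98 mm across the rim, 130 mm high. Origin: centre of the underside
- tumbler: bystander: frosted glass tumbler standing upright, 72 mm across the rim, 105 mm high. Origin: centre of the underside
- dust_brush: bystander: small wooden hand brush lying flat. Origin: on its middle line, underside

How it is judged (in metres and radians):
At the end, for the whole second after the job is handed in: The filter stands upright and at rest on the platter with its axis within 9 mm of the turntable's axis (its 60 mm foot inside the 78 mm ring), nothing touching it; the rubber seal still lies on the platter (horizontal distance between filter and platter_centre below 0.009 m and angle between filter's own z axis and vertical below 0.05 rad and height (world z) of filter between 0.027 and 0.035 m and linear speed of filter below 0.01 m/s and angular speed of filter below 0.1 rad/s and horizontal distance between seal and platter_centre below 0.115 m).
It fails at once if the filter tips by more than 0.2 rad (11 degrees) (angle between filter's own z axis and vertical above 0.2 rad).
It fails at once if the filter is lifted: the middle of its foot rises more than 9 mm above the platter (height (world z) of filter above 0.039 m).
It fails at once if the fingers touch the filter on its upper half (grasp point more than 80 mm above its foot while they touch it) (contact force between the fingers and filter above 0.3 N and z of the grasp point in the frame of filter above 0.08 m).
It fails at once if the filter is struck or squeezed with more than 12 N (contact force between the fingers and filter above 12 N).
It fails at once if other things are disturbed: the rubber seal is pushed by the fingers or the filter or leaves its place near the platter's edge, or a bystander on the bench is shifted by more than 30 mm (contact force between any of the fingers, filter and seal above 0.5 N or horizontal distance between seal and platter_centre above 0.12 m or horizontal distance between seal and platter_centre below 0.065 m or distance of any of squat_filter, comb, seam_ripper, cyclone_cup, tumbler, dust_brush from where it was at the start of the episode above 0.03 m).
It also fails if it takes over 42 s, if anything falls off the work surface, if the arm or the gripper's body presses on something with over 40 N, if the wrist force passes 120 N, or if a joint passes its speed limit or range.

## Working session

There is one attempt and no reset: what is moved stays moved. The work goes in short steps, Python scripts to look and compute and a tool call to move; the robot and the scene stay as the last step left them, time stands still between calls to the robot, and variables do not carry over. Pictures are saved under pics/ and viewed, and the job is handed in when it is done.

Besides the shell and the picture viewer there is one more tool, called after ">>>" as name([rows], argument=value, ...), one row to a line, values as JSON. arm_command: Moves the arm, as the interface text tells. Its arguments: {"type":"object","properties":{"targets":{"type":"array"},"fingers":{"type":"number"},"squeeze":{"type":"number"}},"required":["targets"]}

```bash
mkdir -p pics; ls; python3 - <<'E'
from rig import r
import cv2
print(r.sense())
for n in ["side","top","wrist"]:
    f=r.grab_frame(n); cv2.imwrite(f"pics/{n}0.png",f["image"]); print(n,{k:v for k,v in f.items() if k!="image"})
E
```

```text
pics
{'clock': 0.0, 'qpos': array([ 1.25458454e+00,  3.53673753e-01,  1.63412590e+00,  3.77348202e-06,
        1.15519032e+00, -2.40592105e-03]), 'qvel': array([ 0.00011864,  0.00164492, -0.00022209, -0.00090847, -0.00013553,
        0.00188464]), 'joint_efforts': array([ 5.41499627e-03, -6.05250049e+01, -3.42085397e+01,  3.80984429e-04,
        9.12890100e-03,  1.47070273e-05]), 'eef_pos': array([192.78191205, 594.03145931, 230.54920764]), 'tcp_rot': array([-3.14158584e+00,  1.39731028e-03,  1.25698894e+00]), 'contact_force': array([-0.2267507 ,  0.42507009, -0.21746146]), 'wrist_torque': array([-0.04309813,  0.03519759,  0.04511379]), 'opening': 1.0024510781200378}
side {'fx': 399.44729287506317, 'fy': 399.44729287506317, 'cx': 314.22597794636516, 'cy': 198.7383068092663, 'xyz': array([ 214.97497626, -673.88354685, 1010.78926279]), 'orientation': array([-2.45606209e+00,  1.11361646e-03, -4.99362908e-01])}
top {'fx': 402.6895321098285, 'fy': 402.6895321098285, 'cx': 324.3485102104305, 'cy': 204.79356511170033, 'xyz': array([ 460.96651856,   25.76347787, 1042.0139623 ]), 'orientation': array([-3.00625587, -0.02851683, -1.5634039 ])}
wrist {'fx': 336.027255936991, 'fy': 336.027255936991, 'cx': 319.1643905453545, 'cy': 200.7039312990369, 'xyz': array([119.04893055, 618.75516081, 373.07800381]), 'orientation': array([2.83510014e+00, 1.45115628e-03, 1.25723816e+00])}
```

View pics/side0.png

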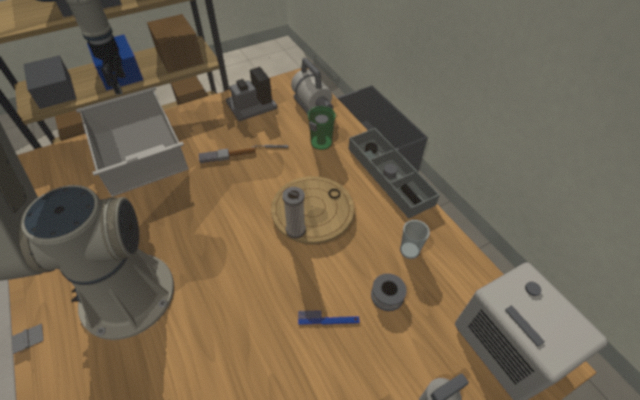

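View pics/top0.png

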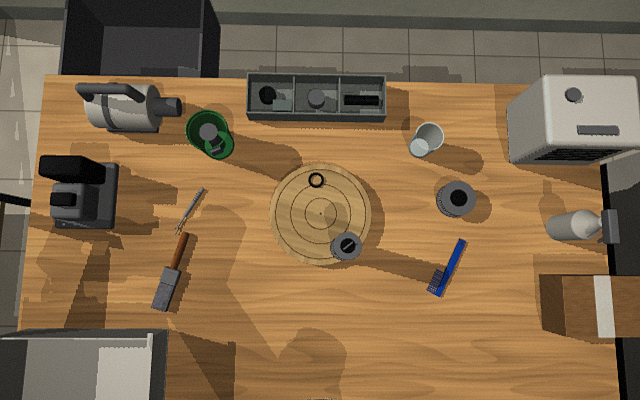

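View pics/wrist0.png

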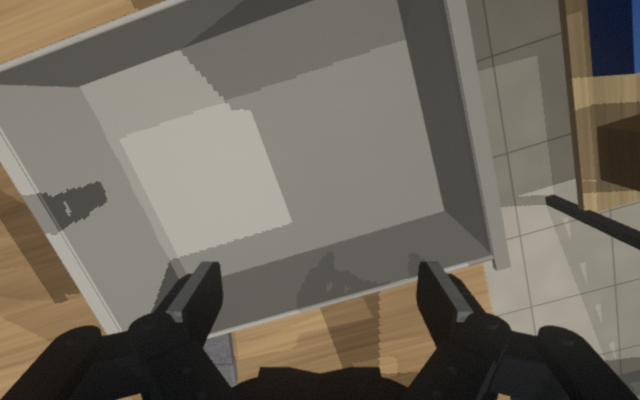

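The top view shows the platter's dot near (320,213), the filter cap near (346,247) and the seal near (316,180). I'll zoom in to measure these.

```bash
cat > h.py <<'E'
import numpy as np, cv2
from scipy.spatial.transform import Rotation as R
def rot(o): return R.from_euler('xyz',o).as_matrix()
def back(f,u,v,z):
    d=rot(f["orientation"])@np.array([(u-f["cx"])/f["fx"],(v-f["cy"])/f["fy"],1.])
    p=np.array(f["xyz"]); return p+d*(z-p[2])/d[2]
def proj(f,P):
    c=(np.atleast_2d(P)-f["xyz"])@rot(f["orientation"])
    return np.c_[c[:,0]/c[:,2]*f["fx"]+f["cx"],c[:,1]/c[:,2]*f["fy"]+f["cy"]]
def crop(f,x0,y0,x1,y1,s): return cv2.resize(f["image"][y0:y1,x0:x1],None,fx=s,fy=s,interpolation=cv2.INTER_CUBIC)
def circ(x,y,z,rad,n=60):
    t=np.linspace(0,2*np.pi,n); return np.c_[x+rad*np.cos(t),y+rad*np.sin(t),0*t+z]
def overlay(f,circs,x0,y0,x1,y1,s,name):
    im=crop(f,x0,y0,x1,y1,s)
    for c,col in circs:
        p=(proj(f,circ(*c))-[x0,y0]+.5)*s-.5
        cv2.polylines(im,[np.round(p).astype(int)],True,col,1)
    cv2.imwrite(name,im)
E
python3 - <<'E'
from h import *; from rig import r
f=r.grab_frame("top"); print(back(f,320,213,30),back(f,346,247,195),back(f,316,180,36))
cv2.imwrite("pics/t1.png",crop(f,260,155,380,275,5))
f=r.grab_frame("side"); cv2.imwrite("pics/s1.png",crop(f,260,165,370,255,7))
E
```

```text
[577.96359437   8.76491429  30.        ] [487.71762955 -43.62266052 195.        ] [661.58728229  19.78175953  36.        ]
```

View pics/t1.png

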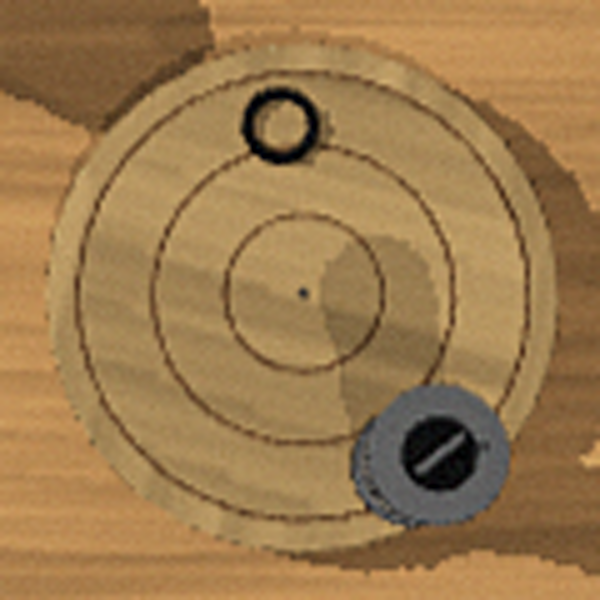

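View pics/s1.png

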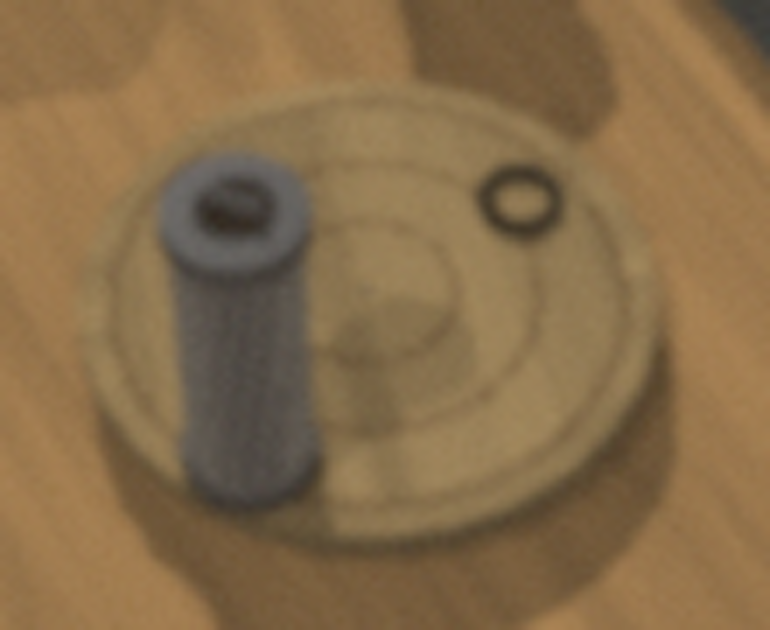

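```bash
python3 - <<'E'
from h import *; from rig import r
f=r.grab_frame("top"); g=r.grab_frame("side")
c=back(f,320.3,213.2,30); p=back(f,346.4,245.4,195); s=back(f,315.8,179.6,36)
print(c,p,s)
px,py=p[:2]
for ff,box,n in((f,(260,155,380,275,5),"pics/t2.png"),(g,(260,165,370,255,7),"pics/s2.png")):
    G=(0,255,0);B=(255,0,0);Rr=(0,0,255)
    overlay(ff,[((c[0],c[1],30,q),G) for q in(39,75.5,113.5,130)]+[((px,py,195,30),Rr),((px,py,30,30),B),((s[0],s[1],36,20),B)],*box,n)
E
```

```text
[577.46258144   8.0015429   30.        ] [491.06506569 -44.46310787 195.        ] [662.61559942  20.30065553  36.        ]
```

View pics/t2.png

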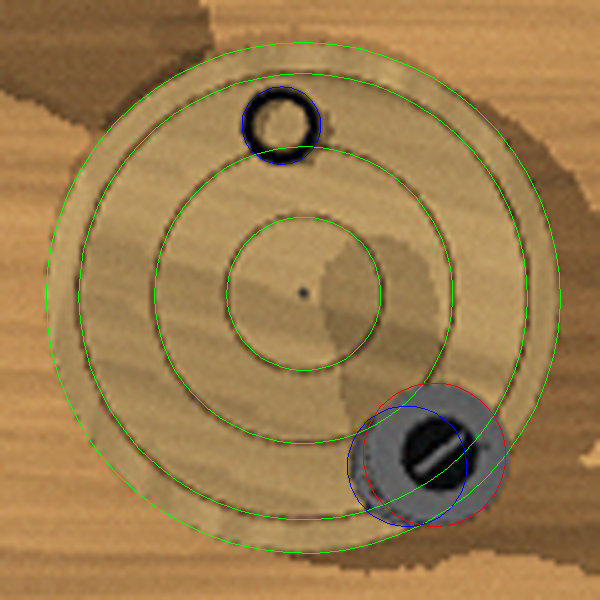

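View pics/s2.png

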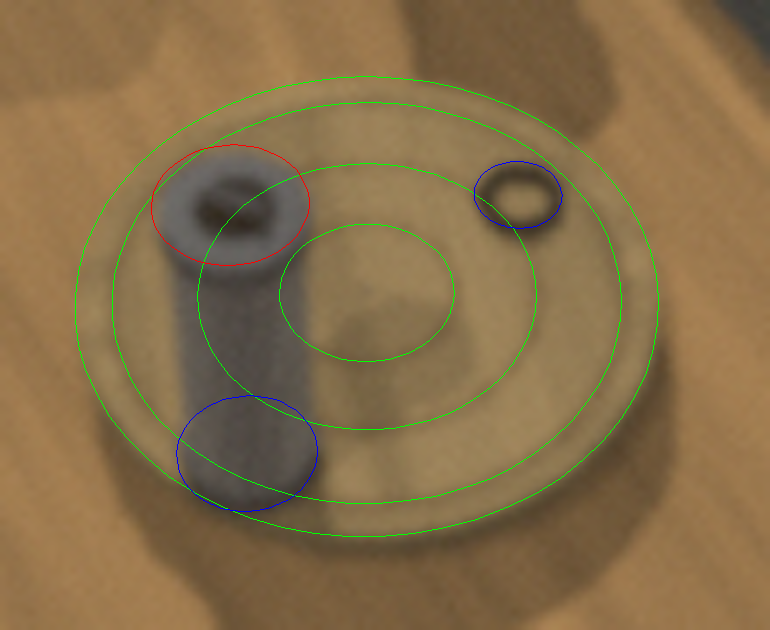

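```bash
python3 - <<'E'
from h import *
d=np.array([.853,.522,0]);d/=np.linalg.norm(d)
up=np.array([0,0,1.])
for th in (35,40,45):
  t=np.radians(th)
  z=-up*np.cos(t)+d*np.sin(t); y=d*np.cos(t)+up*np.sin(t); x=np.cross(y,z)
  M=np.c_[x,y,z]
  print(th,"rpy",R.from_matrix(M).as_euler('xyz'))
  for j1 in(-.23,0):
   for a in(1.6,2.0,2.4):
    W=(R.from_euler('z',j1)*R.from_euler('y',a)).inv()*R.from_matrix(M)*R.from_euler('z',np.pi)
    print(j1,a,W.as_euler('ZYZ').round(2))
# rotation from start yaw
M0=rot([-3.14159,0,1.257]); 
E
```

```text
35 rpy [2.53072742e+00 2.22044605e-16 2.11996196e+00]
-0.23 1.6 [ 0.46  1.12 -2.46]
-0.23 2.0 [ 0.61  0.78 -2.71]
-0.23 2.4 [1.01 0.5  3.08]
0 1.6 [ 0.36  1.03 -2.22]
0 2.0 [ 0.51  0.67 -2.45]
0 2.4 [ 1.    0.36 -3.  ]
40 rpy [2.44346095 0.         2.11996196]
-0.23 1.6 [ 0.54  1.07 -2.5 ]
-0.23 2.0 [ 0.73  0.75 -2.8 ]
-0.23 2.4 [1.19 0.51 2.92]
0 1.6 [ 0.42  0.96 -2.26]
0 2.0 [ 0.62  0.61 -2.54]
0 2.4 [1.25 0.36 3.05]
45 rpy [2.35619449 0.         2.11996196]
-0.23 1.6 [ 0.62  1.02 -2.54]
-0.23 2.0 [ 0.85  0.72 -2.89]
-0.23 2.4 [1.36 0.53 2.78]
0 1.6 [ 0.49  0.9  -2.3 ]
0 2.0 [ 0.76  0.57 -2.65]
0 2.4 [1.48 0.38 2.83]
```

>>> arm_command([
  [-0.041,0,0,0,0,0],
  [-0.041,0,0,0,0,0],
  [-0.041,0,0,0,0,0],
  [-0.041,0,0,0,0,0],
  [-0.041,0,0,0,0,0],
  [-0.001,0.031,0,0,0,0.074],
  [-0.001,0.031,0,0,0,0.074],
  [-0.001,0.031,0,0,0,0.074],
  [-0.001,0.031,0,0,0,0.074],
  [-0.001,0.031,0,0,0,0.074],
  [-0.001,0.031,0,0,0,0.074],
  [-0.001,0.031,0,0,0,0.074],
  [-0.001,0.031,0,0,0,0.074],
  [-0.001,0.031,0,0,0,0.074],
  [-0.001,0.031,0,0,0,0.074],
  [-0.001,0.031,0,0,0,0.074],
  [-0.001,0.031,0,0,0,0.074],
  [-0.001,0.031,0,0,0,0.074],
  [-0.001,0.031,0,0,0,0.074],
  [-0.001,0.031,0,0,0,0.074],
], fingers=0.036)

```text
clock: 2.02
eef_pos: [417.2, 62.0, 231.5]
tcp_rot: [3.142, -0.001, 0.143]
contact_force: [0.3, 0.0, 0.2]
opening: 0.42
```

>>> arm_command([
  [-0.001,0.031,0,0,0,0.074],
  [-0.001,0.031,0,0,0,0.074],
  [-0.001,0.031,0,0,0,0.074],
  [-0.001,0.031,0,0,0,0.074],
  [-0.001,0.031,0,0,0,0.074],
  [0,0,0,0,0,0.113],
  [0,0,0,0,0,0.113],
  [0,0,0,0,0,0.113],
  [0,0,0,0,0,0.113],
  [0,0,0,0,0,0.113],
  [0,0,0,0,0,0.113],
  [0,0,0,0,0,0.113],
  [0,0,0,0.107,0,0],
  [0,0,0,0.107,0,0],
  [0,0,0,0.107,0,0],
  [0,0,0,0.107,0,0],
  [0,0,0,0.107,0,0],
  [0,0,0,0.107,0,0],
  [0,0,0,0.107,0,0],
  [0,0,0,0,0,0],
])

```text
clock: 3.68
eef_pos: [409.1, -89.6, 229.2]
tcp_rot: [-2.437, 0.006, -1.012]
contact_force: [-1.1, 0.1, 0.3]
opening: 0.421
```

```bash
cat > plan.py <<'E'
from h import *; from rig import r
s=r.sense(); print(s["clock"],s["eef_pos"].round(1),s["tcp_rot"].round(3),s["contact_force"].round(2),s["opening"],s["qpos"].round(2))
def togo(P): 
    s=r.sense(); return (rot(s["tcp_rot"]).T@(np.array(P)-s["eef_pos"])).round(1)
E
python3 - <<'E'
from plan import *
d=np.array([.85,.524,0]);c=np.array([577.5,8,0]);p=np.array([491,-45,0.])
print("lateral of filter/centre from tcp", [np.cross(d,(q-s["eef_pos"]))[2] for q in(p,c)], (p-s["eef_pos"])@d,(c-s["eef_pos"])@d)
for n in("wrist","side","top"): cv2.imwrite(f"pics/{n}3.png",r.grab_frame(n)["image"])
E
```

```text
3.6833 [409.1 -89.6 229.2] [-2.437  0.006 -1.012] [-1.12  0.14  0.28] 0.4206607048112498 [-0.76 -0.05  2.34  0.93  0.9  -0.37]
lateral of filter/centre from tcp [np.float64(-4.987053351767479), np.float64(-5.263053351767468)] 93.02283543340027 194.31983543340027
```

View pics/wrist3.png

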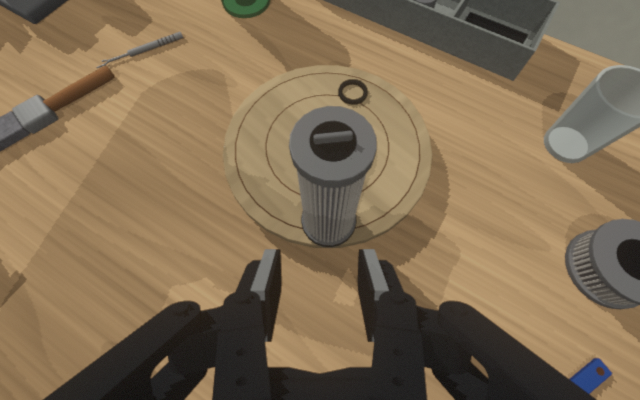

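View pics/side3.png

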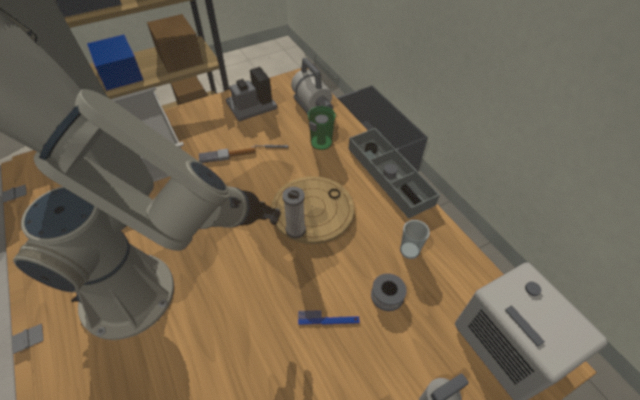

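View pics/top3.png

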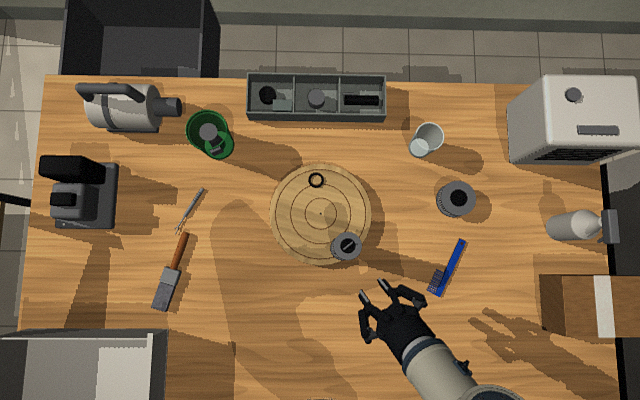

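>>> arm_command([
  [0.001,0.02,0.0215,0,0,0],
  [0.001,0.02,0.0215,0,0,0],
  [0.001,0.02,0.0215,0,0,0],
  [0.001,0.02,0.0215,0,0,0],
  [0.001,0.02,0.0215,0,0,0],
  [0,0,0,0,0,0],
  [0,0,0,0,0,0],
])

```text
clock: 4.42
eef_pos: [406.8, -95.1, 82.9]
tcp_rot: [-2.442, 0.012, -1.009]
contact_force: [0.7, 0.4, -0.4]
opening: 0.423
```

```bash
cat > look.py <<'E'
import sys
from plan import *
d=np.array([.85,.524,0]);d/=np.linalg.norm(d);c=np.array([577.5,8,0]);p=np.array([491,-45,0.])
print("lat filter/centre", [np.cross(d,(q-s["eef_pos"]))[2].round(1) for q in(p,c)],"along", ((p-s["eef_pos"])@d).round(1),((c-s["eef_pos"])@d).round(1))
M=rot(s["tcp_rot"]); print("tool comps of d",(M.T@d).round(3),"up",M[2].round(3))
k=sys.argv[1]
for n in("wrist","side","top"):
    f=r.grab_frame(n)
    cv2.imwrite(f"pics/{n}{k}.png",f["image"] if n=="wrist" else crop(f,*((240,150,390,270,5) if n=="top" else (220,165,370,255,5))))
E
python3 look.py 4
```

```text
4.4167 [406.8 -95.1  82.9] [-2.442  0.012 -1.009] [ 0.68  0.45 -0.43] 0.4228091618718652 [-0.78  0.34  2.44  1.36  0.7  -1.  ]
lat filter/centre [np.float64(-1.5), np.float64(-1.8)] along 98.0 199.4
tool comps of d [ 0.009 -0.765  0.644] up [-0.012 -0.644 -0.765]
```

View pics/wrist4.png

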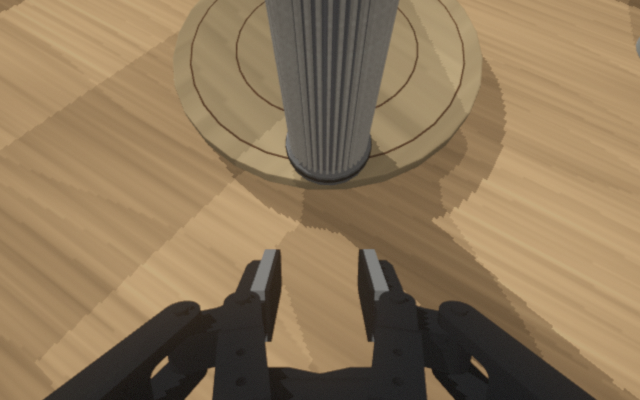

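View pics/side4.png

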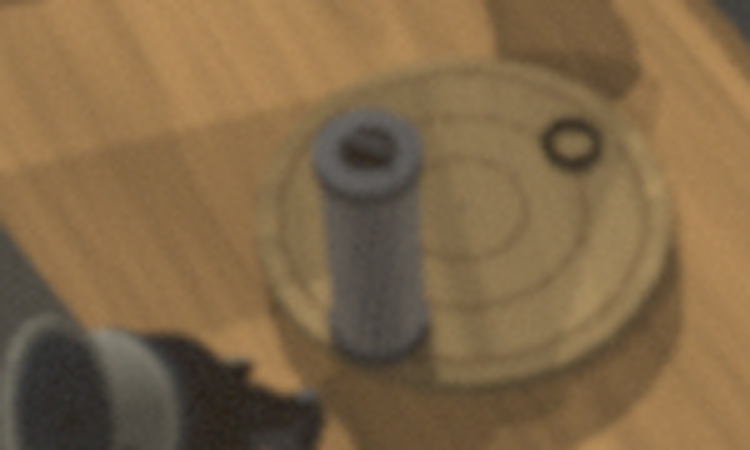

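```bash
python3 - <<'E'
from plan import *
f=r.grab_frame("wrist"); print(f["xyz"],f["orientation"])
G=(0,255,0);B=(255,0,0);Rr=(0,0,255)
overlay(f,[((577.5,8,30,q),G) for q in(75.5,113.5,130)]+[((491,-45,42,30),Rr),((491,-45,30,30),B)],0,0,640,400,1.25,"pics/w5.png")
E
```

```text
4.5667 [408.  -96.8  85.6] [-2.439  0.003 -1.009] [-0.54  0.94 -0.03] 0.4195020870886608 [-0.78  0.34  2.44  1.36  0.7  -1.  ]
[ 379.84425422 -114.22701577  244.16050624] [-2.74620826  0.00318791 -1.00902389]
```

View pics/w5.png

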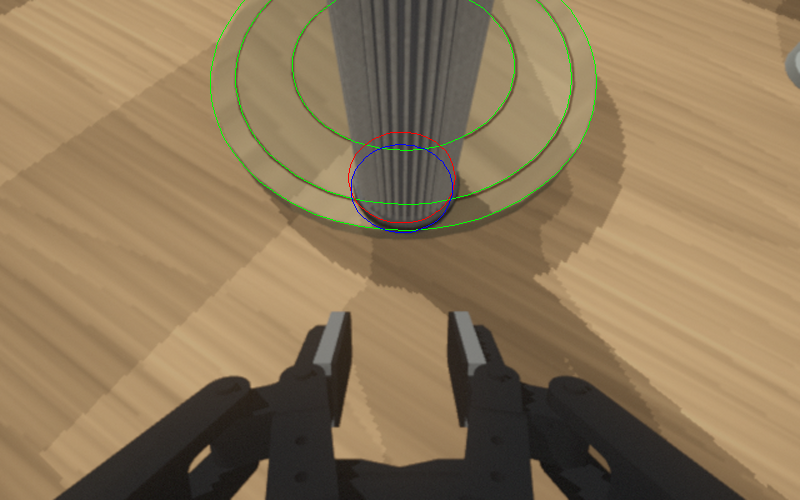

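>>> arm_command([
  [0.001,0.009,0.0105,0,0,0],
  [0.001,0.009,0.0105,0,0,0],
  [0,0.009,0.0105,0,0,0],
  [0,0,0,0,0,0],
  [0,0,0,0,0,0],
  [0,0,0,0,0,0],
])

```text
clock: 5.12
eef_pos: [408.0, -98.5, 43.5]
tcp_rot: [-2.44, 0.004, -1.01]
contact_force: [0.0, -0.2, 0.1]
opening: 0.425
```

```bash
cat > avg.py <<'E'
from rig import r; import numpy as np
from h import *
P=[];O=[]
for i in range(6):
    r.grab_frame("top"); s=r.sense(); P.append(s["eef_pos"]);O.append(s["tcp_rot"])
P=np.array(P);m=P.mean(0);o=np.mean(O,0);print(s["clock"],m.round(1),P.std(0).round(1),o.round(3),s["contact_force"].round(1))
d=np.array([.844,.536,0]);M=rot(o)
print("d in tool",(M.T@d).round(3),"up",M[2].round(3))
for q in([491.8,-46.4,0],[577.5,8,0]):
    v=np.array(q)-m; print("along",(v@d).round(1),"left",np.cross(d,v)[2].round(1))
E
python3 avg.py
```

```text
5.4167 [407.8 -98.5  43. ] [0.1 0.1 0.3] [-2.44   0.004 -1.01 ] [-0.2  0.  -0.2]
d in tool [-0.005 -0.764  0.645] up [-0.004 -0.646 -0.764]
along 98.8 left -1.0
along 200.3 left -1.0
```

>>> arm_command([
  [0.001,-0.007,0.0085,0,0,0],
  [0,-0.0084,0.0071,0,0,0],
  [0,-0.0084,0.0071,0,0,0],
  [0,-0.0084,0.0071,0,0,0],
  [0,-0.0084,0.0071,0,0,0],
  [0,0,0,0,0,0],
  [0,0,0,0,0,0],
])

```text
clock: 6.0
eef_pos: [454.4, -69.5, 40.2]
tcp_rot: [-2.441, 0.006, -1.009]
contact_force: [-0.5, 0.8, 1.0]
opening: 0.425
```

```bash
python3 avg.py; python3 look.py 6
```

```text
6.3 [454.  -70.   40.1] [0.1 0.2 0. ] [-2.441  0.006 -1.011] [ 0.3 -0.2  0.6]
d in tool [-0.006 -0.764  0.645] up [-0.006 -0.645 -0.764]
along 44.6 left -0.3
along 146.1 left -0.3
6.3 [454.1 -70.2  40.1] [-2.441  0.006 -1.011] [ 0.26 -0.23  0.55] 0.42085644611219575 [-0.62  0.49  2.41  1.66  0.64 -1.18]
lat filter/centre [np.float64(2.1), np.float64(1.8)] along 44.7 146.1
tool comps of d [ 0.007 -0.764  0.645] up [-0.006 -0.645 -0.764]
```

View pics/wrist6.png

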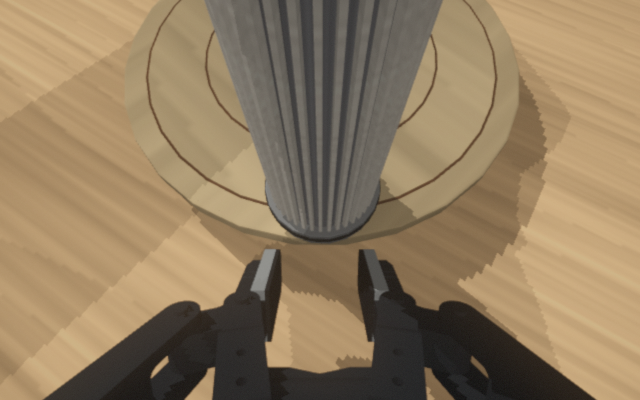

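View pics/side6.png

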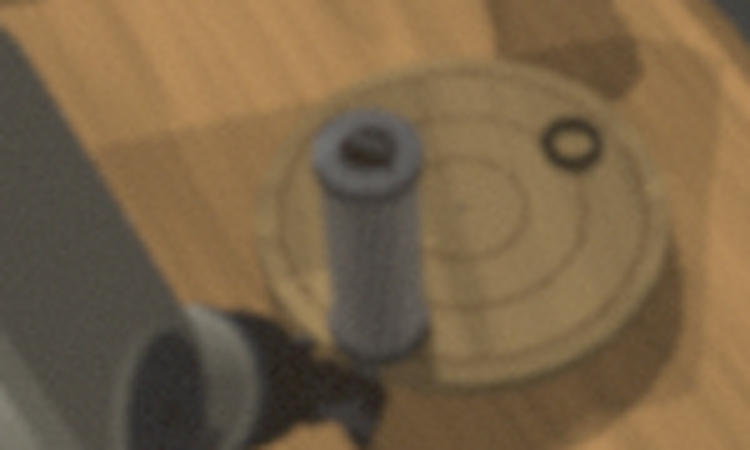

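>>> arm_command([
  [0,-0.0015,0.0013,0,0,0],
  [0,-0.0015,0.0013,0,0,0],
  [0,-0.0015,0.0013,0,0,0],
  [0,-0.0015,0.0013,0,0,0],
  [0,-0.0015,0.0013,0,0,0],
  [0,-0.0015,0.0013,0,0,0],
  [0,-0.0015,0.0013,0,0,0],
  [0,-0.0015,0.0013,0,0,0],
  [0,-0.0015,0.0013,0,0,0],
  [0,-0.0015,0.0013,0,0,0],
  [0,-0.0015,0.0013,0,0,0],
  [0,-0.0015,0.0013,0,0,0],
  [0,-0.0015,0.0013,0,0,0],
  [0,-0.0015,0.0013,0,0,0],
])

```text
clock: 7.62
eef_pos: [478.0, -55.0, 39.7]
tcp_rot: [-2.441, 0.006, -1.01]
contact_force: [-1.4, -0.9, 1.3]
opening: 0.421
```

```bash
python3 avg.py; python3 look.py 7
```

```text
7.9167 [478.  -55.   39.8] [0.1 0.1 0. ] [-2.44   0.006 -1.01 ] [0.5 0.4 0.4]
d in tool [-0.005 -0.764  0.645] up [-0.006 -0.645 -0.764]
along 16.2 left -0.1
along 117.7 left -0.1
7.9167 [477.9 -55.1  39.7] [-2.44   0.006 -1.01 ] [0.54 0.4  0.43] 0.422751276224607 [-0.54  0.49  2.39  1.71  0.62 -1.16]
lat filter/centre [np.float64(1.7), np.float64(1.5)] along 16.4 117.9
tool comps of d [ 0.008 -0.764  0.645] up [-0.006 -0.645 -0.764]
```

View pics/wrist7.png

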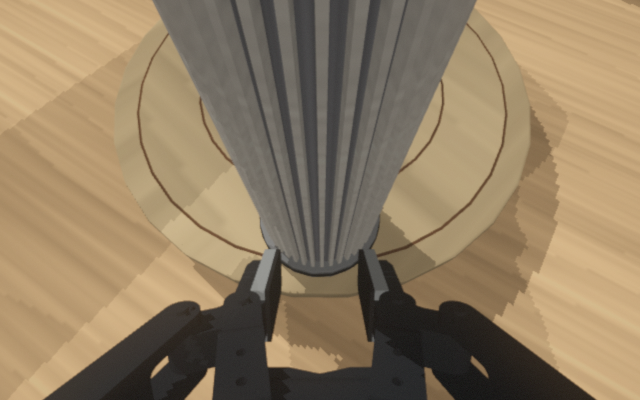

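View pics/top7.png

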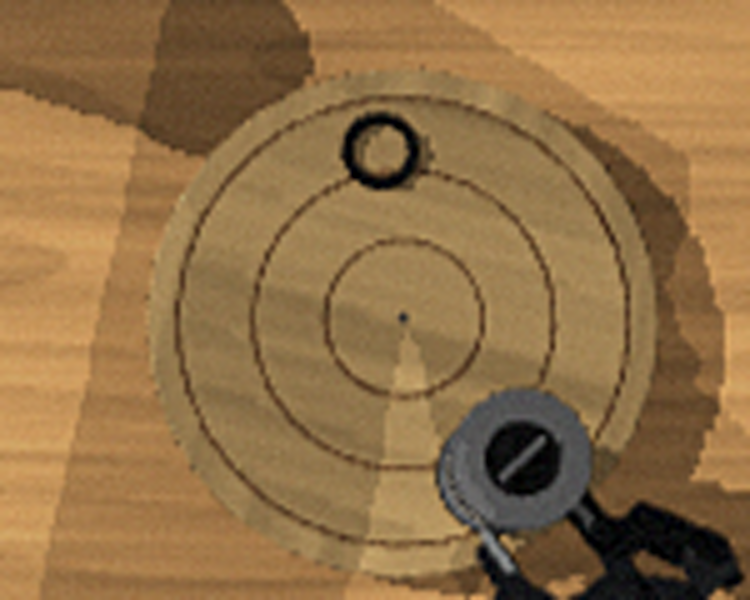

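>>> arm_command([
  [0,-0.0016,0.00135,0,0,0],
  [0,-0.0016,0.00135,0,0,0],
  [0,-0.0016,0.00135,0,0,0],
  [0,-0.0016,0.00135,0,0,0],
  [0,-0.0016,0.00135,0,0,0],
  [0,-0.0016,0.00135,0,0,0],
  [0,-0.0016,0.00135,0,0,0],
  [0,-0.0016,0.00135,0,0,0],
  [0,-0.0016,0.00135,0,0,0],
  [0,-0.0016,0.00135,0,0,0],
  [0,-0.0016,0.00135,0,0,0],
  [0,-0.0016,0.00135,0,0,0],
  [0,-0.0016,0.00135,0,0,0],
  [0,-0.0016,0.00135,0,0,0],
  [0,-0.0016,0.00135,0,0,0],
  [0,-0.0016,0.00135,0,0,0],
  [0,-0.0016,0.00135,0,0,0],
  [0,-0.0016,0.00135,0,0,0],
  [0,-0.0016,0.00135,0,0,0],
  [0,-0.0016,0.00135,0,0,0],
])

```text
clock: 9.73
eef_pos: [513.6, -32.8, 39.7]
tcp_rot: [-2.44, 0.006, -1.01]
contact_force: [-0.9, -0.3, 0.4]
opening: 0.42
```

```bash
python3 avg.py; python3 look.py 8
```

```text
10.0333 [513.6 -32.7  39.8] [0.2 0.1 0. ] [-2.44   0.006 -1.01 ] [ 0.  -0.2 -0.6]
d in tool [-0.005 -0.764  0.645] up [-0.006 -0.645 -0.764]
along -25.7 left 0.1
along 75.8 left 0.1
10.0333 [513.4 -32.8  39.8] [-2.44   0.006 -1.01 ] [ 0.03 -0.17 -0.59] 0.419319128790413 [-0.44  0.5   2.35  1.77  0.59 -1.11]
lat filter/centre [np.float64(1.4), np.float64(1.1)] along -25.4 76.0
tool comps of d [ 0.008 -0.764  0.645] up [-0.006 -0.645 -0.764]
```

View pics/wrist8.png

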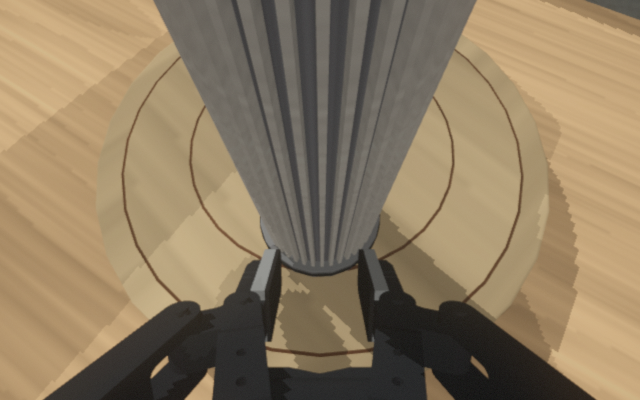

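View pics/top8.png

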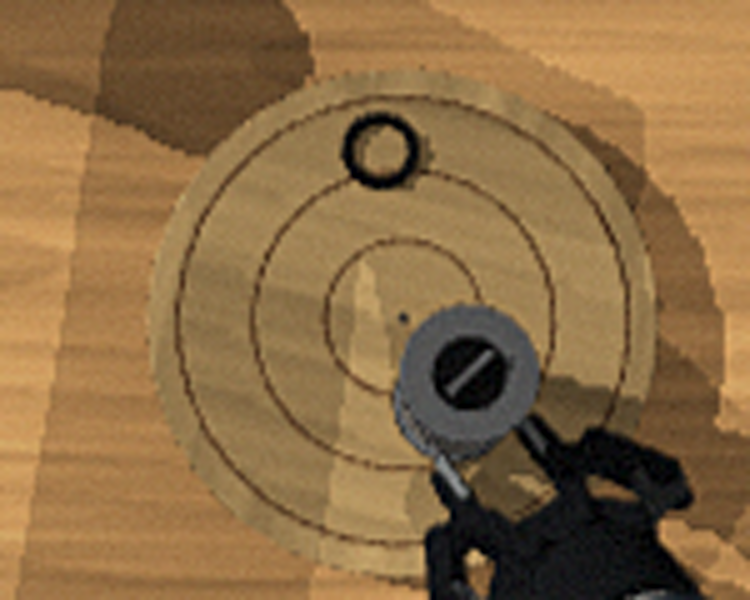

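View pics/side8.png

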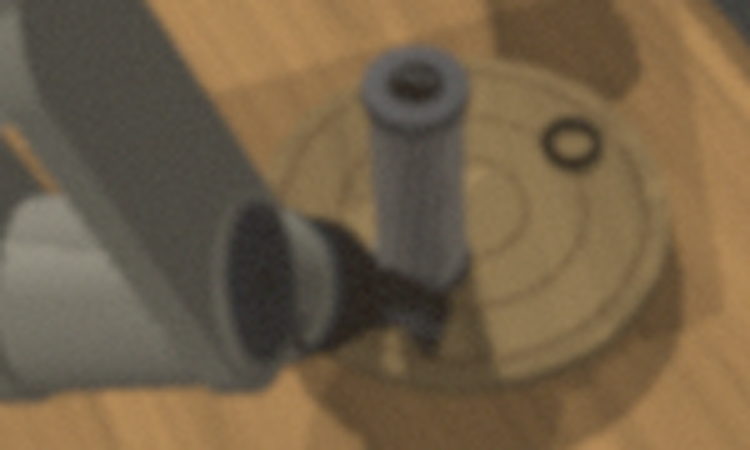

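```bash
cat > meas.py <<'E'
import sys
from plan import *
u,v=float(sys.argv[1]),float(sys.argv[2])
f=r.grab_frame("top"); q=back(f,240+(u+.5)/5-.5,150+(v+.5)/5-.5,195); c=np.array([577.5,8,195]);d=np.array([.844,.536,0])
w=c-q; print("filter",q,"to centre along",w@d,"left",np.cross(d,w)[2])
overlay(f,[((c[0],c[1],30,39),(0,255,0)),((q[0],q[1],195,30),(0,0,255)),((q[0],q[1],30,30),(255,0,0))],240,150,390,270,5,sys.argv[3])
E
python3 meas.py 469 374 pics/m8.png
```

```text
10.1833 [513.4 -32.9  39.8] [-2.44   0.006 -1.011] [ 0.29 -0.24 -0.55] 0.4197056567879504 [-0.44  0.5   2.35  1.77  0.59 -1.11]
filter [534.97086759 -16.96712216 195.        ] to centre along 49.27696523162329 left -1.7233638681399697
```

View pics/m8.png

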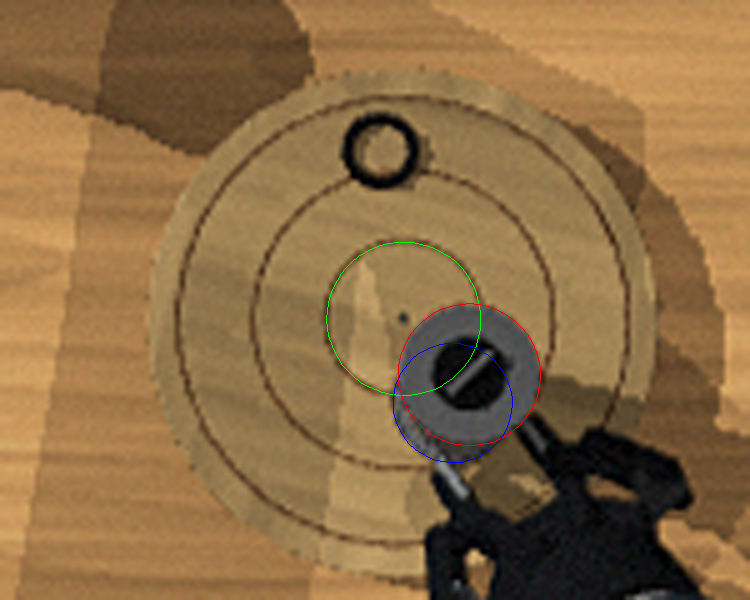

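>>> arm_command([
  [0,-0.0016,0.00135,0,0,0],
  [0,-0.0016,0.00135,0,0,0],
  [0,-0.0016,0.00135,0,0,0],
  [0,-0.0016,0.00135,0,0,0],
  [0,-0.0016,0.00135,0,0,0],
  [0,-0.0016,0.00135,0,0,0],
  [0,-0.0016,0.00135,0,0,0],
  [0,-0.0016,0.00135,0,0,0],
  [0,-0.0016,0.00135,0,0,0],
  [0,-0.0016,0.00135,0,0,0],
  [0,-0.0016,0.00135,0,0,0],
  [0,-0.0016,0.00135,0,0,0],
  [0,-0.0016,0.00135,0,0,0],
  [0,-0.0016,0.00135,0,0,0],
  [0,-0.0016,0.00135,0,0,0],
  [0,-0.0016,0.00135,0,0,0],
  [0,-0.0016,0.00135,0,0,0],
  [0,-0.0016,0.00135,0,0,0],
  [0,-0.0016,0.00135,0,0,0],
  [0,-0.0016,0.00135,0,0,0],
])

```text
clock: 11.9
eef_pos: [549.0, -10.5, 39.7]
tcp_rot: [-2.44, 0.006, -1.01]
contact_force: [-0.3, -0.9, 0.6]
opening: 0.422
```

```bash
python3 avg.py; python3 look.py 9; python3 meas.py 413 293 pics/m9.png
```

```text
12.2 [549.1 -10.5  39.8] [0.2 0.1 0. ] [-2.44   0.006 -1.01 ] [ 0.2 -0.  -0.5]
d in tool [-0.005 -0.764  0.645] up [-0.006 -0.645 -0.764]
along -67.6 left 0.4
along 33.9 left 0.3
12.2 [548.9 -10.6  39.8] [-2.44   0.006 -1.01 ] [ 0.21 -0.02 -0.48] 0.42522031438943353 [-0.35  0.52  2.3   1.81  0.55 -1.05]
lat filter/centre [np.float64(1.1), np.float64(0.8)] along -67.3 34.1
tool comps of d [ 0.008 -0.764  0.645] up [-0.006 -0.645 -0.764]
12.35 [548.9 -10.6  39.8] [-2.44   0.006 -1.01 ] [ 0.01 -0.    0.16] 0.42078920719182683 [-0.35  0.52  2.3   1.81  0.55 -1.05]
filter [569.18349233   6.96086555 195.        ] to centre along 7.5761085444453355 left -3.580618635461131
```

View pics/m9.png

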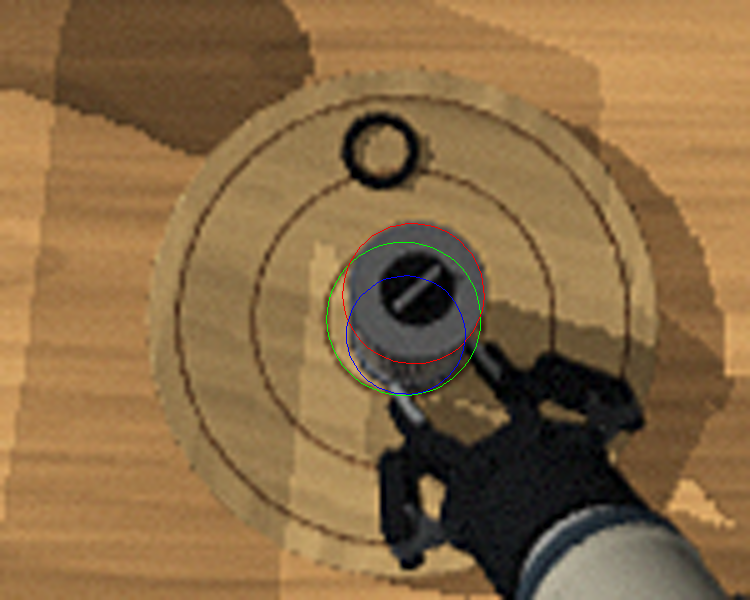

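View pics/wrist9.png

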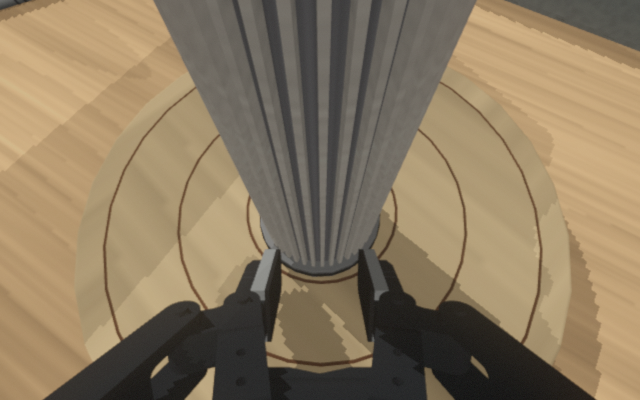

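View pics/side9.png

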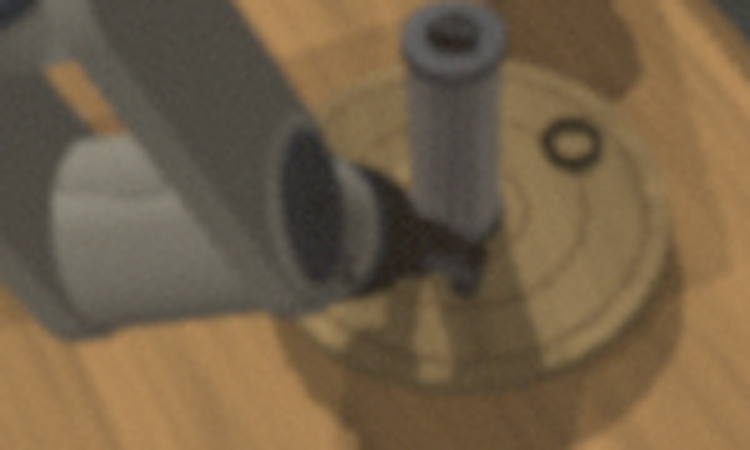

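>>> arm_command([
  [0,-0.0013,0.0011,0,0,0],
  [0,-0.0013,0.0011,0,0,0],
  [0,-0.0013,0.0011,0,0,0],
  [0,-0.0013,0.0011,0,0,0],
  [0,0,0,0,0,0],
])

```text
clock: 12.82
eef_pos: [554.9, -6.8, 39.8]
tcp_rot: [-2.44, 0.006, -1.01]
contact_force: [0.0, 0.3, 0.2]
opening: 0.427
```

```bash
python3 avg.py; python3 - <<'E'
from plan import *
f=r.grab_frame("wrist"); G=(0,255,0)
c=s["eef_pos"]+26.5*np.array([.844,.536,0])
overlay(f,[((577.5,8,30,q),G) for q in(39,75.5)]+[((c[0],c[1],30,30),(255,0,0)),((577.5,8,30,30),(0,0,255))],160,100,480,340,2.5,"pics/w10.png")
E
python3 meas.py 406 279 pics/m10.png
```

```text
13.1167 [554.7  -6.9  39.8] [0.1 0.  0. ] [-2.44   0.006 -1.01 ] [-0.7 -0.3 -0.4]
d in tool [-0.005 -0.764  0.645] up [-0.006 -0.645 -0.764]
along -74.3 left 0.4
along 27.2 left 0.4
13.1167 [554.6  -7.   39.8] [-2.44   0.006 -1.01 ] [-0.72 -0.26 -0.36] 0.42074853011722013 [-0.33  0.52  2.29  1.82  0.55 -1.04]
13.1667 [554.6  -7.   39.8] [-2.44   0.006 -1.01 ] [-0.26 -0.19 -0.08] 0.4222716034132051 [-0.33  0.52  2.29  1.82  0.55 -1.04]
filter [575.14198347   9.98183217 195.        ] to centre along 0.9279039110066818 left -2.9365632144489737
```

View pics/w10.png

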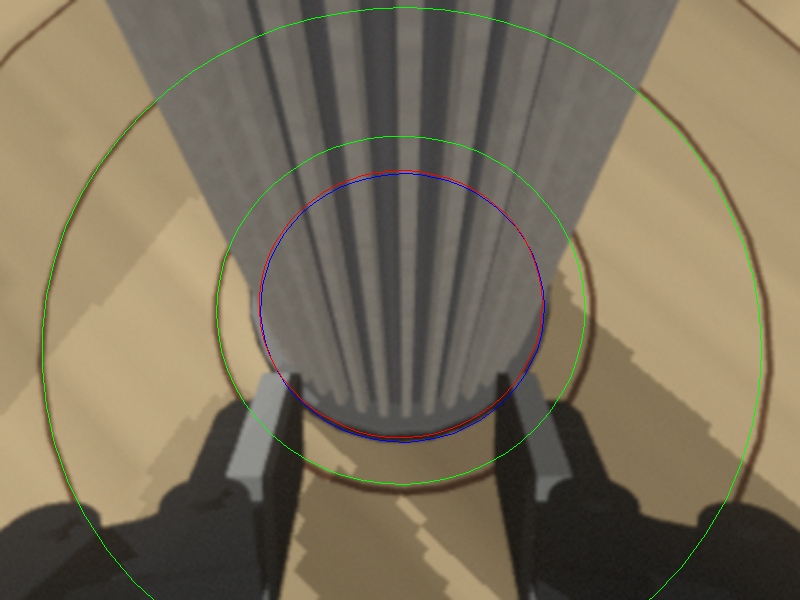

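View pics/m10.png

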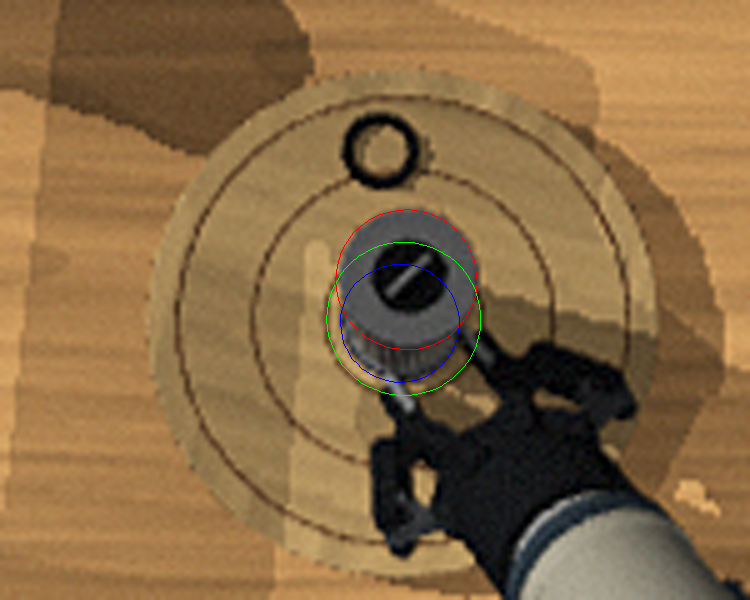

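>>> arm_command([
  [0,0.0023,-0.0019,0,0,0],
  [0,0.0038,-0.0032,0,0,0],
  [0,0.0076,-0.0064,0,0,0],
  [0,0.0115,-0.0097,0,0,0],
  [0,0.0153,-0.0129,0,0,0],
  [0,0.0153,-0.0129,0,0,0],
  [0,0.0153,-0.0129,0,0,0],
  [0,0.0153,-0.0129,0,0,0],
  [0,0.0153,-0.0129,0,0,0],
  [0,0.0,-0.02,0,0,0],
  [0,0.0,-0.02,0,0,0],
  [0,0,0,0,0,0],
  [0,0,0,0,0,0],
])

```text
clock: 14.3
eef_pos: [420.0, -92.5, 70.7]
tcp_rot: [-2.44, 0.004, -1.012]
contact_force: [0.1, 0.2, 0.4]
opening: 0.424
```

```bash
python3 look.py 11; python3 meas.py 404 281 pics/m11.png; python3 - <<'E'
from plan import *
f=r.grab_frame("wrist"); cv2.imwrite("pics/w11.png",crop(f,160,0,480,240,2.5))
g=r.grab_frame("side"); overlay(g,[((577.5,8,30,39),(0,255,0))],260,150,370,255,6,"pics/s11.png")
E
```

```text
14.3 [420.  -92.5  70.7] [-2.44   0.004 -1.012] [0.12 0.2  0.36] 0.42373018589243266 [-0.74  0.39  2.44  1.45  0.68 -1.06]
lat filter/centre [np.float64(3.2), np.float64(2.9)] along 85.3 186.8
tool comps of d [ 0.006 -0.764  0.645] up [-0.004 -0.645 -0.764]
14.45 [420.3 -91.3  69.8] [-2.44   0.006 -1.01 ] [-0.38  0.88  0.31] 0.42327752633035465 [-0.74  0.39  2.43  1.45  0.68 -1.06]
filter [574.27588556  10.82350206 195.        ] to centre along 1.2077554855495551 left -4.111161077623137
14.5 [420.2 -91.1  69.7] [-2.441  0.007 -1.01 ] [ 1.63 -0.18  0.26] 0.42395821146012963 [-0.74  0.39  2.43  1.45  0.68 -1.06]
```

View pics/w11.png

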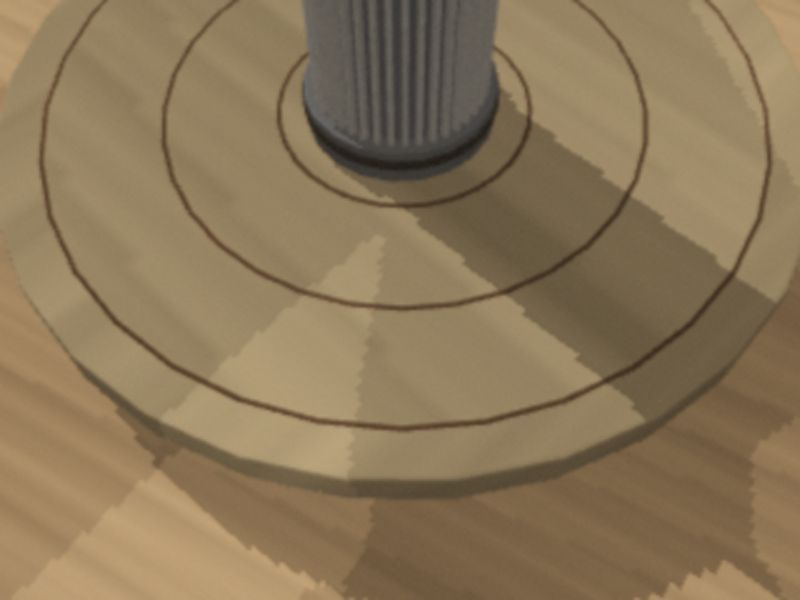

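View pics/m11.png

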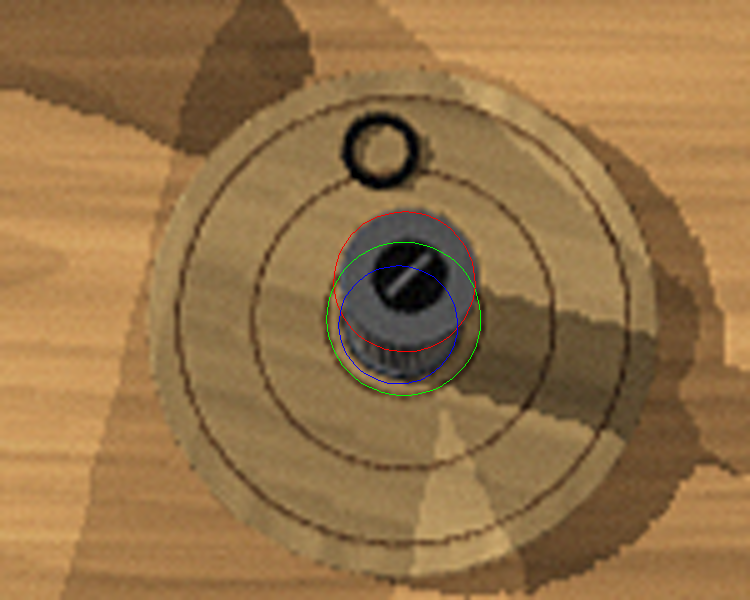

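View pics/s11.png

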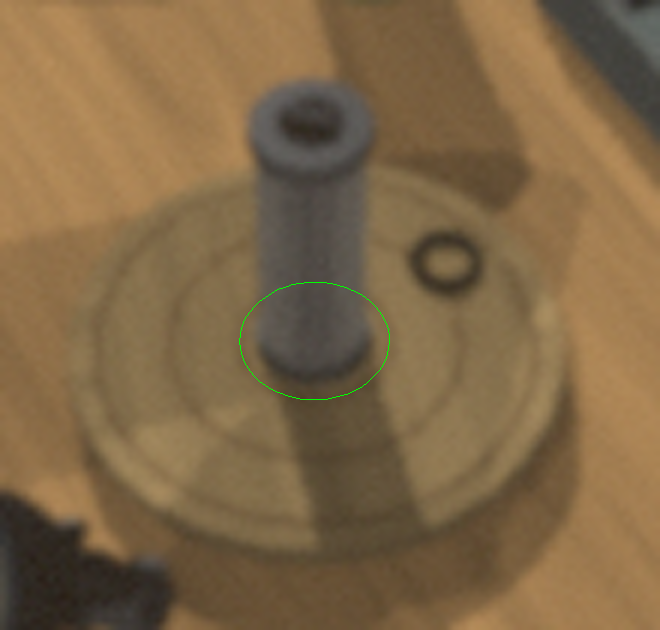

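```bash
python3 -c "
from rig import r
print(r.sense()['clock']); print(r.sign_off())"
```

```text
14.6
the job is handed in; nothing more can be done
None
```

I centred the filter on the turntable and handed the job in at 14.6 s of the 42 s allowed. I set the fingers about 36 mm apart, tilted the hand back about 40° and lowered them to about 20 mm above the filter's foot. I then slid the filter about 100 mm straight towards the axis and backed the hand about 150 mm away.

**Centring:** in the last wrist picture the foot stands inside the smallest ring with clear margin all round. I read it as about 1–1.5 mm off-centre, against the 9 mm allowed.

**Other checks:**
- The filter looked upright in the last pictures.
- The platter barely turned, and the seal did not visibly move.
- Force readings between moves stayed under about 2 N.
- I sent no hand movement near the bystanders on the bench, but I didn't measure their final positions.

**Disagreement:** my hand-picked point on the filter's top cap in the last top view gave about 4 mm off-centre. The overlay showed that point about 3 px (on the enlarged picture) off the cap's real outline, so I trusted the wrist view. Both readings are within the limit.

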